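Vacuum attachments from the drying rack into the storage caddy, in reverse order

TASK

The four vacuum attachments have dried in a row on the bamboo drying rack; move them one by one into the empty steel caddy beside it, in reverse order, because the caddy is hung up turned round: as seen from the robot, the one at the left end of the drying rack goes into the right-end pocket of the caddy, the next one into the pocket beside it, and so on. Stand each one upright on its cuff, flat on the floor of its own pocket, and do not tip any over on the way.

Things in the scene. Friction and masses are not known exactly. Their poses are not given: they have to be found in the camera images.
- crevice: Crevice nozzle, black plastic, about 90 g, the tallest (122 mm) and slimmest. Stands on a round cuff 46 mm across, 30 mm high, narrowing to 34 mm at 40 mm height. Origin: centre of the underside of the cuff; z up. Above the cuff a flat upright blade, 18 mm thick along its x and 34 mm wide along its y, from 40 to 110 mm height, with a smaller tip (13 x 28 mm) up to 122 mm.
- reducer: Straight hose reducer, grey plastic, about 70 g, 90 mm tall, round all the way up. Stands on a round cuff 46 mm across, 30 mm high, narrowing to 34 mm at 40 mm height. Origin: centre of the underside of the cuff; z up. Above the cuff a plain round tube 32 to 34 mm across up to 90 mm height.
- upholstery: Upholstery nozzle, black plastic, about 100 g, T-shaped, 88 mm tall. Stands on a round cuff 46 mm across, 30 mm high, narrowing to 34 mm at 40 mm height. Origin: centre of the underside of the cuff; z up. On a 28 mm neck sits a bar-shaped head, 24 mm thick along its x and 66 mm long along its y, from 60 to 88 mm height.
- elbow: Bent wand adapter, grey plastic, about 90 g, 118 mm tall. Stands on a round cuff 46 mm across, 30 mm high, narrowing to 34 mm at 40 mm height. Origin: centre of the underside of the cuff; z up. A round tube 32 mm across rises straight to 70 mm height and then bends over towards its own +y; its mouth reaches about 42 mm from the cuff's axis. The tube is 32 mm wide along its x all the way.
- drying_rack: Fixed bamboo board on the counter, 110 (x) x 380 (y) x 10 mm; four fixed white drip saucers stand on it in a row, at x = 0, y = +135, +45, -45, -135 mm. Origin: centre of its underside, on the counter. Its +y end is the left end seen from the robot; its yaw stays within 0.2 rad.
- caddy: Fixed steel caddy, 100 (x) x 392 (y) mm, empty, nearer or farther than the drying rack. End cheeks with wire handles, 69 mm high, at y = +-194 mm. Four square pockets in a row, centred at x = 0, y = +135, +45, -45, -135 mm, each 68 mm wide inside, floor 6 mm and rim 20 mm above the origin. Origin: centre of underside, on the counter. +y end is left seen from the robot; yaw within 0.2 rad.
- saucer_crevice: Fixed square white drip saucer, 74 mm outside, 68 mm inside, rim 14 mm high, floor 4 mm above its origin, in which the crevice stands at the start, so it marks which place in the row the crevice had. Origin: centre of its underside, on top of the drying rack's board. The four look alike; their places are shuffled.
- saucer_reducer: Fixed square white drip saucer, 74 mm outside, 68 mm inside, rim 14 mm high, floor 4 mm above its origin, in which the reducer stands at the start, so it marks which place in the row the reducer had. Origin: centre of its underside, on top of the drying rack's board. The four look alike; their places are shuffled.
- saucer_upholstery: Fixed square white drip saucer, 74 mm outside, 68 mm inside, rim 14 mm high, floor 4 mm above its origin, in which the upholstery stands at the start, so it marks which place in the row the upholstery had. Origin: centre of its underside, on top of the drying rack's board. The four look alike; their places are shuffled.
- saucer_elbow: Fixed square white drip saucer, 74 mm outside, 68 mm inside, rim 14 mm high, floor 4 mm above its origin, in which the elbow stands at the start, so it marks which place in the row the elbow had. Origin: centre of its underside, on top of the drying rack's board. The four look alike; their places are shuffled.
Not all that is in view belongs to the job. Leave any orange look-alike of the elbow alone.

How it is judged:
At the end, for the whole second after the job is handed in: Each attachment stands in the caddy pocket that mirrors its place on the drying rack (first from the left becomes first from the right): its origin within 14 mm of the pocket's centre along the caddy's x and y and within 4 mm of the pocket floor's height, tilted less than 0.1 rad, and at rest (((y of saucer_crevice in the frame of drying_rack between 0.115 and 0.155 m and y of crevice in the frame of caddy between -0.149 and -0.121 m) or (y of saucer_crevice in the frame of drying_rack between 0.025 and 0.065 m and y of crevice in the frame of caddy between -0.059 and -0.031 m) or (y of saucer_crevice in the frame of drying_rack between -0.065 and -0.025 m and y of crevice in the frame of caddy between 0.031 and 0.059 m) or (y of saucer_crevice in the frame of drying_rack between -0.155 and -0.115 m and y of crevice in the frame of caddy between 0.121 and 0.149 m)) and x of crevice in the frame of caddy between -0.014 and 0.014 m and z of crevice in the frame of caddy between 0.002 and 0.01 m and angle between each of crevice, reducer, upholstery, elbow's own z axis and vertical below 0.1 rad and linear speed of each of crevice, reducer, upholstery, elbow below 0.02 m/s and angular speed of each of crevice, reducer, upholstery, elbow below 0.2 rad/s and ((y of saucer_reducer in the frame of drying_rack between 0.115 and 0.155 m and y of reducer in the frame of caddy between -0.149 and -0.121 m) or (y of saucer_reducer in the frame of drying_rack between 0.025 and 0.065 m and y of reducer in the frame of caddy between -0.059 and -0.031 m) or (y of saucer_reducer in the frame of drying_rack between -0.065 and -0.025 m and y of reducer in the frame of caddy between 0.031 and 0.059 m) or (y of saucer_reducer in the frame of drying_rack between -0.155 and -0.115 m and y of reducer in the frame of caddy between 0.121 and 0.149 m)) and x of reducer in the frame of caddy between -0.014 and 0.014 m and z of reducer in the frame of caddy between 0.002 and 0.01 m and ((y of saucer_upholstery in the frame of drying_rack between 0.115 and 0.155 m and y of upholstery in the frame of caddy between -0.149 and -0.121 m) or (y of saucer_upholstery in the frame of drying_rack between 0.025 and 0.065 m and y of upholstery in the frame of caddy between -0.059 and -0.031 m) or (y of saucer_upholstery in the frame of drying_rack between -0.065 and -0.025 m and y of upholstery in the frame of caddy between 0.031 and 0.059 m) or (y of saucer_upholstery in the frame of drying_rack between -0.155 and -0.115 m and y of upholstery in the frame of caddy between 0.121 and 0.149 m)) and x of upholstery in the frame of caddy between -0.014 and 0.014 m and z of upholstery in the frame of caddy between 0.002 and 0.01 m and ((y of saucer_elbow in the frame of drying_rack between 0.115 and 0.155 m and y of elbow in the frame of caddy between -0.149 and -0.121 m) or (y of saucer_elbow in the frame of drying_rack between 0.025 and 0.065 m and y of elbow in the frame of caddy between -0.059 and -0.031 m) or (y of saucer_elbow in the frame of drying_rack between -0.065 and -0.025 m and y of elbow in the frame of caddy between 0.031 and 0.059 m) or (y of saucer_elbow in the frame of drying_rack between -0.155 and -0.115 m and y of elbow in the frame of caddy between 0.121 and 0.149 m)) and x of elbow in the frame of caddy between -0.014 and 0.014 m and z of elbow in the frame of caddy between 0.002 and 0.01 m); the robot touches nothing.
It fails at once if the crevice is knocked or tipped over (angle between crevice's own z axis and vertical above 0.6 rad).
It fails at once if the reducer is knocked or tipped over (angle between reducer's own z axis and vertical above 0.6 rad).
It fails at once if the upholstery is knocked or tipped over (angle between upholstery's own z axis and vertical above 0.6 rad).
It fails at once if the elbow is knocked or tipped over (angle between elbow's own z axis and vertical above 0.6 rad).
It also fails if it takes over 109 s, if anything falls off the work surface, if the arm or the gripper's body presses on something with over 40 N, if the wrist force passes 120 N, or if a joint passes its speed limit or range.

ROBOT

A 6-joint arm with a two-finger parallel gripper is mounted at the origin on the work surface. World frame = base frame: x ahead of the robot, y to its left, z up, the work surface at z = 0. Lengths are in m, angles in rad, forces in N, time in s.
With the tool pointing down it reaches from about 0.25 to 0.775 m from the base axis. Payload 8.9 kg.
Tool frame: the origin (TCP) lies between the finger pads; the fingertips stand 17 mm ahead of it and the grasp point (between the pads) lies 2 mm behind it (env.tip_reach is the distance from the TCP to the fingertips, in m); z points along the fingers, y is the line along which they close (so a half turn about z gives the same grasp; the last joint's range is limited). The gripper opens to 85 mm and grips with 20 to 120 N. Pads are 22 mm wide; open, the fingers measure 114 mm over their backs; the gripper's body (76 mm by 85 mm) begins 54 mm behind the grasp point. The pads swing forward as they close: fully open they stand 13 mm farther back than shut.
Start: joints at [1.027, 0.291, -0.153, 1.127, 0, 1.431], TCP at [0.207, 0.483, 0.248] pointing down, gripper open.
Joint ranges: [-2.52, 2.52], [-0.91, 1.74], [-1.3, 1.37], [-1.96, 2.02], [-1.52, 1.47], [-3.14, 3.14]. Speed limits (rad/s): [2.22, 2.22, 2.79, 3.14, 3.14, 3.14].

INTERFACE

Orientations are given as [roll, pitch, yaw] about the fixed x, y, z axes, in that order (R = Rz(yaw) Ry(pitch) Rx(roll)).
In Python, from rig import sense, optics, env gives the robot as it stands.
- The arm moves only by the tool move_arm, never from a script. Its argument "deltas" is a list of rows, each a list of 3 entries, a list of its own where there are three numbers: the finger opening in mm, from 0 to 85.4, then the shift along the world's x, y, z in units of 30 mm (1.0 is 30 mm), then the turn, a rotation vector about the world's x, y, z in units of 8 degrees (1.0 is 8 degrees). A call has 1 to 20 rows; each row shifts and turns the commanded pose from where the row before left it; what a row does not reach is not made up. A row lasts 1/8 s, in which the tool goes at most 62.5 mm and 10.7 degrees, less where a joint would pass 70% of its speed; a pose out of reach is approached as far as the arm can. A call is refused whole if a number of a shift passes 1 or a number of a turn 1, either way. A call with a gripper value outside its range is refused whole. The fingers move at their own pace and stop on an object; "force" is the grip in N (left out, the last holds). Time passes only in rows, so rows that do not move let the fingers close. It gives the time, the measured TCP pose, the force, the opening and the grip force at its end, in the units of the state.
- sense(): the state, without advancing time (a new reading comes with each control period).
- optics.snapshot(name): name is "side" or "top"; returns a dict with "pixels" (420x560x3 uint8, red, green, blue), "vertical_fov" (degrees; the focal length in pixels is half the picture's height over the tangent of half this angle, whatever the lens; pixels are square), "cx", "cy" (the principal point, pixels), "extrinsics" (4x4, takes a point from world to camera coordinates). Camera axes: x right, y up, looking along -z (the intrinsics and any distortion apply to the point x, -y, -z); pixel columns grow to the right and rows downward; lengths in m; the calibration is good to about 2 mm. A picture is of the moment at which its call begins. There is no depth.
- env.hand_in(): hands the job in; it is judged then, once.
The state is a dict: "time_s": time; "joint_positions": joint angles; "qd": joint speeds; "joint_efforts": joint torques, N m; "tcp_pos": TCP position; "tcp_rot": TCP orientation; "ft_force": force on the tool from outside, world axes, zero at the start; "ft_torque": the same for the moment, N m; "width": finger opening in m; "grip_force": force on a finger pad.
Only numpy, scipy, OpenCV 4.12 (cv2) and the standard library are available. Lean on these libraries where they do the work, as an engineer would, in place of code of your own. Each camera call takes 0.05 s, during which the arm holds its last target. There are 200 camera calls.

## Working session

There is one attempt and no reset: what is moved stays moved. The work goes in short steps, Python scripts to look and compute and a tool call to move; the robot and the scene stay as the last step left them, time stands still between calls to the robot, and variables do not carry over. Pictures are saved under pics/ and viewed, at most 14 in all, crops included, and the job is handed in when it is done.

Besides the shell and the picture viewer there is one more tool, called after "Call:" as a command line: name --argument value ..., lists and objects as JSON in quotes. move_arm: Moves the arm, as the interface text tells. Its arguments: {"type":"object","properties":{"deltas":{"type":"array","items":{"type":"array"}},"force":{"type":"number"}},"required":["deltas"]}

```bash
mkdir -p pics; cat > h.py <<'E'
import numpy as np, cv2
from rig import sense, optics, env
def snap(n):
    s=optics.snapshot(n); return s
def cam(s):
    f=s["pixels"].shape[0]/2/np.tan(np.radians(s["vertical_fov"])/2)
    return f,s["cx"],s["cy"],np.array(s["extrinsics"])
def proj(s,p):
    f,cx,cy,E=cam(s); p=np.atleast_2d(p); q=p@E[:3,:3].T+E[:3,3]
    return np.c_[cx+f*q[:,0]/-q[:,2], cy-f*q[:,1]/-q[:,2]]
def ray(s,u,v):
    f,cx,cy,E=cam(s); d=E[:3,:3].T@np.array([(u-cx)/f,-(v-cy)/f,-1]); return -E[:3,:3].T@E[:3,3], d/np.linalg.norm(d)
def onz(s,u,v,z):
    o,d=ray(s,u,v); return o+d*(z-o[2])/d[2]
def tri(*r):
    A=0;b=0
    for s,u,v in r:
        o,d=ray(s,u,v);M=np.eye(3)-np.outer(d,d);A=A+M;b=b+M@o
    return np.linalg.solve(A,b)
E
python3 - <<'E'
from h import *
import pickle
for n in("side","top"):
    s=snap(n); pickle.dump(s,open(n+"0.pkl","wb"))
    cv2.imwrite(f"pics/{n}0.png",cv2.resize(s["pixels"][:,:,::-1],(800,600),interpolation=cv2.INTER_CUBIC))
    print(n,{k:v for k,v in s.items() if k!="pixels"})
print(sense())
E
```

```text
side {'vertical_fov': 42.73664765872989, 'cx': 282.2466506132284, 'cy': 217.1028361233585, 'extrinsics': array([[-0.93891228, -0.34386211, -0.01423298,  0.5807368 ],
       [ 0.2560368 , -0.72554582,  0.63877102, -0.18944616],
       [-0.22997583,  0.59610579,  0.76926523, -0.84316606],
       [ 0.        ,  0.        ,  0.        ,  1.        ]])}
top {'vertical_fov': 42.48783281903224, 'cx': 273.7723578121967, 'cy': 211.46989997831926, 'extrinsics': array([[ 5.57228015e-05, -9.99941398e-01,  1.08258025e-02,
        -3.74244138e-03],
       [ 9.94761260e-01,  1.16209959e-03,  1.02218806e-01,
        -6.00678376e-01],
       [-1.02225397e-01,  1.07633930e-02,  9.94703030e-01,
        -8.45119053e-01],
       [ 0.00000000e+00,  0.00000000e+00,  0.00000000e+00,
         1.00000000e+00]])}
{'time_s': 0.1, 'joint_positions': array([ 1.02670440e+00,  2.91218088e-01, -1.54012977e-01,  1.12668534e+00,
       -7.35794128e-06,  1.43153920e+00]), 'qd': array([ 0.00214779, -0.00039081,  0.0026512 , -0.00031268,  0.00096453,
       -0.00080658]), 'joint_efforts': array([ 2.65015751e-04, -5.37980711e+01,  3.31918430e+01,  9.37446894e-03,
       -2.58350337e-04,  1.13743681e-07]), 'tcp_pos': array([0.20657634, 0.4822721 , 0.24780689]), 'tcp_rot': array([-3.14048240e+00, -1.48187958e-04,  2.73675778e+00]), 'ft_force': array([ 0.14333434, -0.017424  ,  0.02577284]), 'ft_torque': array([-0.00362837,  0.03019227,  0.01945333]), 'grip_force': 0.0, 'width': 0.08525008740932542}
```

View pics/side0.png

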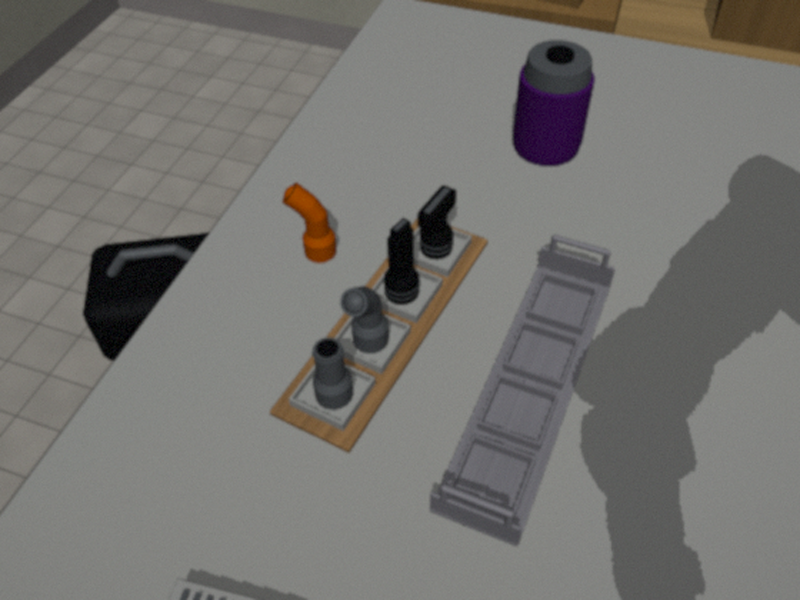

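View pics/top0.png

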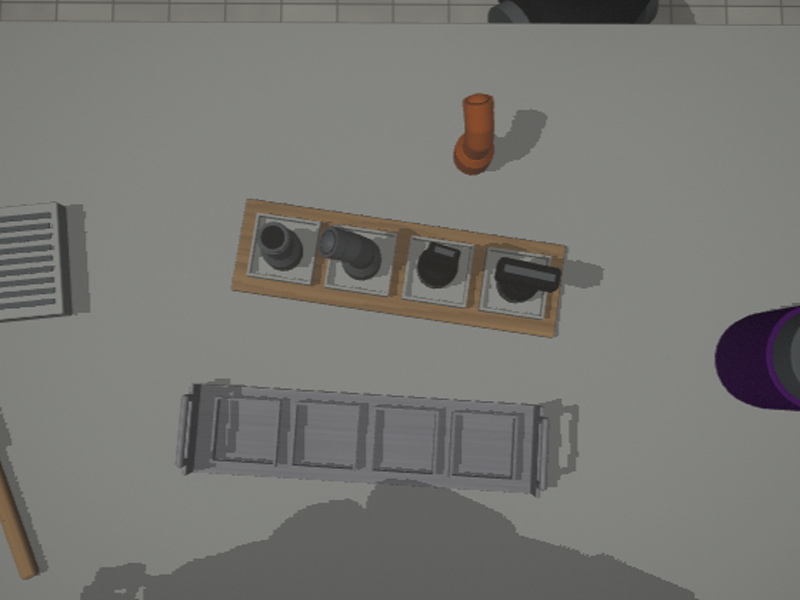

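From left: reducer, elbow, crevice and upholstery stand in the saucers (top view: 280,245; 355,250; 438,265; 520,278). The orange look-alike at (475,135) is off the rack and not to be touched. The caddy is nearer the robot, its pockets at (248,430) to (484,443). Next come enlarged crops for measuring.

```bash
python3 - <<'E'
import pickle,cv2,numpy as np
def crop(n,x0,y0,w,h,k,out):
    im=pickle.load(open(n+"0.pkl","rb"))["pixels"][y0:y0+h,x0:x0+w,::-1]
    im=cv2.resize(im,None,fx=k,fy=k,interpolation=cv2.INTER_CUBIC)
    im=cv2.convertScaleAbs(im,alpha=1.6)
    for x in range(x0-x0%10+10,x0+w,10):
        cv2.line(im,(int((x-x0+.5)*k),0),(int((x-x0+.5)*k),4 if x%50 else 14),(0,0,255),1)
        if x%50==0: cv2.putText(im,str(x),(int((x-x0)*k)+3,14),0,.4,(0,0,255))
    for y in range(y0-y0%10+10,y0+h,10):
        cv2.line(im,(0,int((y-y0+.5)*k)),(4 if y%50 else 14,int((y-y0+.5)*k)),(0,0,255),1)
        if y%50==0: cv2.putText(im,str(y),(3,int((y-y0)*k)-3),0,.4,(0,0,255))
    cv2.imwrite(f"pics/{out}.png",im); print(im.shape)
crop("top",158,134,246,110,3.25,"t_rack")
crop("top",120,262,290,90,2.75,"t_cad")
crop("side",185,120,170,200,3,"s_rack")
crop("side",295,160,140,225,2.66,"s_cad")
E
```

```text
(358, 800, 3)
(248, 798, 3)
(600, 510, 3)
(598, 372, 3)
```

View pics/t_rack.png

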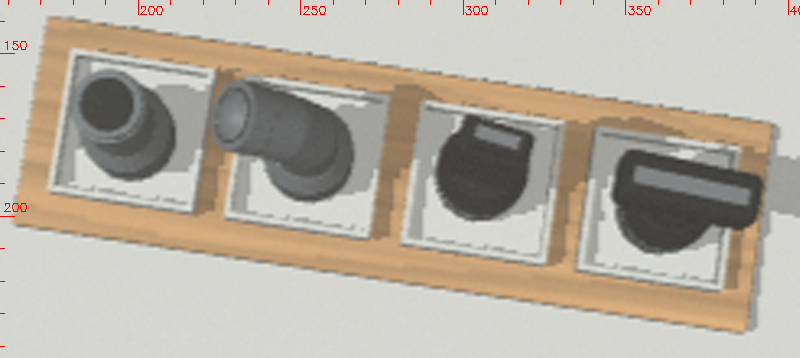

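View pics/t_cad.png

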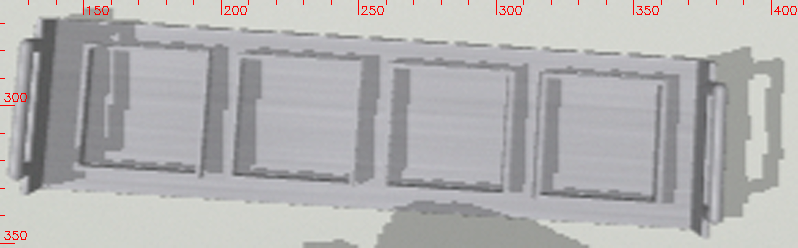

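View pics/s_rack.png

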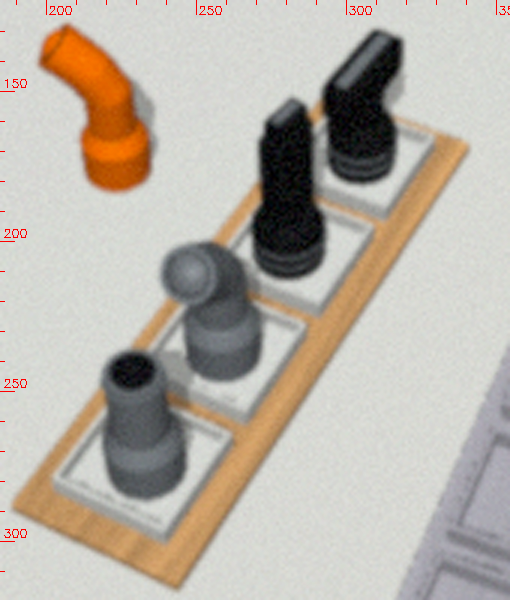

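View pics/s_cad.png

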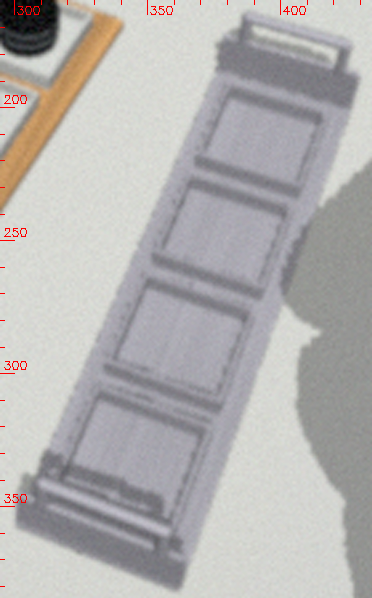

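```bash
cat > m.py <<'E'
from h import *
import pickle
from scipy.optimize import least_squares
T=pickle.load(open("top0.pkl","rb"));S=pickle.load(open("side0.pkl","rb"))
tr=lambda x,y:(T,x/3.25-.5+158,y/3.25-.5+134)
tc=lambda x,y:(T,x/2.75-.5+120,y/2.75-.5+262)
sr=lambda x,y:(S,x/3-.5+185,y/3-.5+120)
sc=lambda x,y:(S,x/2.66-.5+295,y/2.66-.5+160)
def loc(P,o): # local->world; P=x,y,yaw
    c,s=np.cos(P[2]),np.sin(P[2]); o=np.asarray(o,float); return np.array([P[0]+c*o[0]-s*o[1],P[1]+s*o[0]+c*o[1],o[2]])
def fit(obs,x0=(.5,0,0)):
    f=lambda P:np.concatenate([proj(s,loc(P,o))[0]-[u,v] for o,(s,u,v) in obs])
    r=least_squares(f,x0,loss="soft_l1"); return r.x,r.fun
E
cat > m1.py <<'E'
from m import *
rack=[((.055,.19,.01),tr(47,16)),((.055,-.19,.01),tr(777,122)),((-.055,-.19,.01),tr(747,331)),((-.055,.19,.01),tr(15,224)),
 ((-.055,-.19,.01),sr(470,148)),((-.055,.19,.01),sr(182,588)),((.055,.19,.01),sr(14,510))]
cad=[((0,.135,.02),tc(146,106)),((0,-.135,.02),tc(599,136)),((0,.135,.02),sc(132,453)),((0,-.135,.02),sc(262,140)),((0,-.045,.02),sc(224,237)),((0,.045,.02),sc(181,343))]
R,e=fit(rack);print("rack",R.round(4),e.round(1))
C,e=fit(cad);print("cad",C.round(4),e.round(1))
for a,b in[(tr(47,16),sr(14,510)),(tr(747,331),sr(470,148)),(tr(15,224),sr(182,588)),(tc(146,106),sc(132,453)),(tc(599,136),sc(262,140))]:print(tri(a,b).round(4))
# objects: tops
print("reducer top",tri(tr(107,102),sr(132,371)).round(4))
print("crevice tip",tri(tr(502,135),sr(291,111)).round(4))
print("uphol top ends",tri(tr(636,176),sr(342,85)).round(4),tri(tr(751,195),sr(384,38)).round(4))
print("elbow mouth",tri(tr(233,115),sr(188,273)).round(4))
print("saucer red",loc(R,(0,.135,.014)).round(4),"elb",loc(R,(0,.045,.014)).round(4),"cre",loc(R,(0,-.045,.014)).round(4),"uph",loc(R,(0,-.135,.014)).round(4))
np.save("RC.npy",[R,C])
E
cat > ov.py <<'E'
from m import *
import sys
R,C=np.load("RC.npy")
def sq(P,cx,cy,h,k,z): return [loc(P,(cx+a*h,cy+b*k,z)) for a,b in((1,1),(1,-1),(-1,-1),(-1,1))]
def draw(s,x0,y0,w,h,k):
    im=cv2.resize(s["pixels"][y0:y0+h,x0:x0+w,::-1],None,fx=k,fy=k,interpolation=cv2.INTER_CUBIC); im=cv2.convertScaleAbs(im,alpha=1.4)
    L=[(sq(R,0,0,.055,.19,.01),(0,0,255)),(sq(C,0,0,.05,.196,.0),(255,0,255))]
    for y in(.135,.045,-.045,-.135): L+=[(sq(R,0,y,.037,.037,.024),(255,0,0)),(sq(C,0,y,.034,.034,.02),(0,220,0)),(sq(C,0,y,.034,.034,.006),(0,0,220))]
    for q,c in L:
        p=(proj(s,np.array(q))-[x0-.5,y0-.5])*k; cv2.polylines(im,[p.round().astype(int)],True,c,1)
    return im
cv2.imwrite("pics/ov_t.png",draw(T,118,130,290,225,2.65)); cv2.imwrite("pics/ov_s.png",draw(S,185,120,260,265,2.26))
E
python3 m1.py; python3 ov.py
```

```text
rack [ 0.6438 -0.0125 -0.1415] [-0.3  0.6 -0.8 -0.1  0.6  0.5 -1.1  1.   0.1 -1.9 -0.6 -0.4 -0.8 -1.5]
cad [ 0.4478  0.0286 -0.0659] [-2.4  0.9  0.1  1.1 -0.5  1.8  0.1 -1.9 -0.3 -2.4 -0.5 -2.1]
[0.7257 0.1679 0.0056]
[ 0.563  -0.1931  0.0043]
[0.617  0.1821 0.0063]
[0.4575 0.1596 0.0189]
[ 0.4392 -0.107   0.0135]
reducer top [0.6624 0.1218 0.1055]
crevice tip [ 0.6406 -0.0573  0.1376]
uphol top ends [ 0.6293 -0.1211  0.1046] [ 0.6206 -0.175   0.1001]
elbow mouth [0.6537 0.0628 0.1225]
saucer red [0.6628 0.1212 0.014 ] elb [0.6501 0.0321 0.014 ] cre [ 0.6374 -0.057   0.014 ] uph [ 0.6247 -0.1461  0.014 ]
```

View pics/ov_t.png

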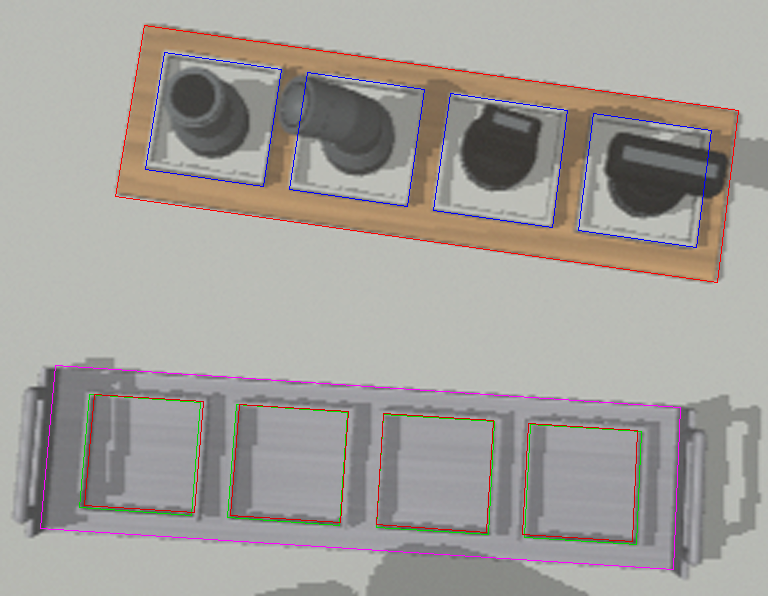

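View pics/ov_s.png

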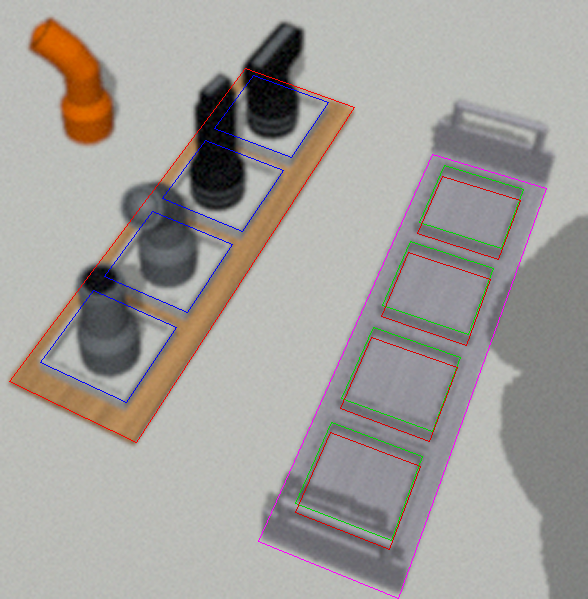

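```bash
cat > m2.py <<'E'
from m import *
R,C=np.load("RC.npy")
im=cv2.resize(T["pixels"][134:244,158:404],None,fx=3.25,fy=3.25,interpolation=cv2.INTER_CUBIC)
g=cv2.cvtColor(im,cv2.COLOR_RGB2GRAY)
for n,(x0,y0,x1,y1),z in[("crev",(476,112,529,155),.136),("uph",(628,160,758,214),.102)]:
    sub=g[y0:y1,x0:x1]
    nlab,lab,st,_=cv2.connectedComponentsWithStats(((sub>45)&(sub<105)).astype(np.uint8))
    k=1+st[1:,4].argmax(); p=np.argwhere(lab==k)[:,::-1]+[x0,y0]
    W=np.array([onz(T,*tr(*q)[1:],z)[:2] for q in p]); 
    rc=cv2.minAreaRect((W*1000).astype(np.float32)); d=np.linalg.svd(W-W.mean(0),full_matrices=False)[2][0]; d*=np.sign(d[1])
    print(n,rc,"mean",W.mean(0).round(4),"yaw",-np.arctan2(d[0],d[1]))
c=loc(R,(0,.135,0))[:2]
for nm,t,s in[("red",(128,180),(145,497)),("elb",(308,202),(222,381)),("cre",(480,221),(288,276)),("uph",(655,253),(362,181))]:
    print(nm,"top near edge z.044",(onz(T,*tr(*t)[1:],.044)[:2]+[.023,0]).round(4),"side near edge .014",onz(S,*sr(*s)[1:],.014)[:2].round(4))
for i,y in enumerate((.135,.045,-.045,-.135)): print("pocket",y,loc(C,(0,y,.006)).round(4))
E
python3 m2.py
```

```text
crev ((643.7317504882812, -56.48494338989258), (24.14871597290039, 14.263894081115723), 80.11347961425781) mean [ 0.6439 -0.0568] yaw -0.18725202649373685
uph ((624.9808959960938, -147.17474365234375), (56.891761779785156, 10.718954086303711), 78.29864501953125) mean [ 0.6251 -0.1471] yaw -0.20838184330570506
red top near edge z.044 [0.6585 0.1199] side near edge .014 [0.6554 0.1398]
elb top near edge z.044 [0.6477 0.0312] side near edge .014 [0.6446 0.0505]
cre top near edge z.044 [ 0.6384 -0.0535] side near edge .014 [ 0.636  -0.0388]
uph top near edge z.044 [ 0.6227 -0.1396] side near edge .014 [ 0.6185 -0.1313]
pocket 0.135 [0.4567 0.1633 0.006 ]
pocket 0.045 [0.4507 0.0735 0.006 ]
pocket -0.045 [ 0.4448 -0.0163  0.006 ]
pocket -0.135 [ 0.4389 -0.1061  0.006 ]
```

Reducer (0.6625, 0.1215), elbow (0.6515, 0.0325), crevice (0.643, -0.057) and upholstery (0.625, -0.148). Top heights triangulate to 0.1055, 0.1225 (mouth), 0.1376 and 0.102, which agrees with the text. First I move above the reducer.

Call:
move_arm --deltas '[[85,[0.845,-0.668,0],[0,0,-0.52]],[85,[0.845,-0.668,0],[0,0,-0.52]],[85,[0.845,-0.668,0],[0,0,-0.52]],[85,[0.845,-0.668,0],[0,0,-0.52]],[85,[0.845,-0.668,0],[0,0,-0.52]],[85,[0.845,-0.668,0],[0,0,-0.52]],[85,[0.845,-0.668,0],[0,0,-0.52]],[85,[0.845,-0.668,0],[0,0,-0.52]],[85,[0.845,-0.668,0],[0,0,-0.52]],[85,[0.845,-0.668,0],[0,0,-0.52]],[85,[0.845,-0.668,0],[0,0,-0.52]],[85,[0.845,-0.668,0],[0,0,-0.52]],[85,[0.845,-0.668,0],[0,0,-0.52]],[85,[0.845,-0.668,0],[0,0,-0.52]],[85,[0.845,-0.668,0],[0,0,-0.52]],[85,[0.845,-0.668,0],[0,0,-0.52]],[85,[0.845,-0.668,0],[0,0,-0.52]],[85,[0.845,-0.668,0],[0,0,-0.52]],[85,[0,0,0],[0,0,0]],[85,[0,0,0],[0,0,0]]]' --force 30

```text
time_s: 2.6
tcp_pos: [0.6625, 0.1221, 0.2478]
tcp_rot: [-3.14, -0.0, 1.431]
ft_force: [-0.6, 0.4, -0.8]
width: 0.0852
grip_force: 0.0
```

Call:
move_arm --deltas '[[85,[0,0,-0.9],[0,0,0]],[85,[0,-0.02,-0.9],[0,0,0]],[85,[0,0,-0.9],[0,0,0]],[85,[0,0,-0.9],[0,0,0]],[85,[0,0,-0.9],[0,0,0]],[85,[0,0,-0.86],[0,0,0]],[85,[0,0,0],[0,0,0]],[20,[0,0,0],[0,0,0]],[20,[0,0,0],[0,0,0]],[20,[0,0,0],[0,0,0]],[20,[0,0,0],[0,0,0]],[20,[0,0,0],[0,0,0]],[20,[0,0,0],[0,0,0]],[20,[0,0,0],[0,0,0]]]' --force 30

```text
time_s: 4.35
tcp_pos: [0.6636, 0.1213, 0.0885]
tcp_rot: [3.14, -0.0, 1.43]
ft_force: [-0.1, 0.6, 6.5]
width: 0.0324
grip_force: 31.4
```

Call:
move_arm --deltas '[[20,[0,0,0.5],[0,0,0]],[20,[0,0,0.9],[0,0,0]],[20,[0,0,0.9],[0,0,0]],[20,[0,0,0.9],[0,0,0]],[20,[0,0,0.9],[0,0,0]],[20,[0,0,0.9],[0,0,0]],[20,[-0.75,-0.76,0],[0,0,0]],[20,[-0.75,-0.76,0],[0,0,0]],[20,[-0.75,-0.76,0],[0,0,0]],[20,[-0.75,-0.76,0],[0,0,0]],[20,[-0.75,-0.76,0],[0,0,0]],[20,[-0.75,-0.76,0],[0,0,0]],[20,[-0.75,-0.76,0],[0,0,0]],[20,[-0.75,-0.76,0],[0,0,0]],[20,[-0.75,-0.76,0],[0,0,0]],[20,[-0.75,-0.76,0],[0,0,0]],[20,[0,0,-0.9],[0,0,0]],[20,[0,0,-0.9],[0,0,0]],[20,[0,0,-0.9],[0,0,0]],[20,[0,0,0],[0,0,0]]]'

```text
time_s: 6.85
tcp_pos: [0.437, -0.1064, 0.1559]
tcp_rot: [-3.139, -0.001, 1.43]
ft_force: [-0.3, -1.0, -0.7]
width: 0.0321
grip_force: 31.1
```

```bash
cat > look.py <<'E'
from h import *
import sys
a=[]
for n in("top","side"):
    s=snap(n); a.append(s["pixels"][:,:,::-1])
t=cv2.resize(a[0][120:375,100:440],None,fx=1.3,fy=1.3); d=a[1][110:400,170:450]
t=cv2.resize(a[0][120:375,110:420],(395,325)); d=cv2.resize(a[1][100:400,170:470],(400,400))
im=np.zeros((400,800,3),np.uint8); im[:325,:395]=t; im[:,400:]=d
cv2.imwrite(f"pics/{sys.argv[1]}.png",cv2.convertScaleAbs(im,alpha=1.4))
E
python3 look.py a1
```

```text
(no output)
```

View pics/a1.png

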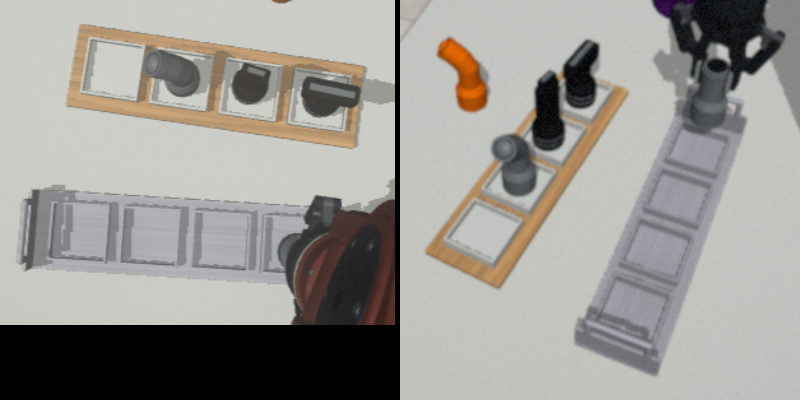

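The picture shows the reducer held upright over the right-end pocket (side 708,95), with the rest undisturbed.

Call:
move_arm --deltas '[[20,[0.06,-0.02,-0.7],[0,0,0]],[20,[0,0,-0.7],[0,0,0]],[20,[0,0,-0.6],[0,0,0]],[20,[0,0,-0.3],[0,0,0]],[20,[0,0,-0.21],[0,0,0]],[20,[0,0,0],[0,0,0]],[20,[0,0,0],[0,0,0]],[20,[0,0,0],[0,0,0]]]'

```text
time_s: 7.95
tcp_pos: [0.4401, -0.1075, 0.0816]
tcp_rot: [3.141, 0.0, 1.43]
ft_force: [0.3, -0.2, -1.3]
width: 0.0321
grip_force: 31.1
```

Call:
move_arm --deltas '[[20,[0,0,-0.05],[0,0,0]],[20,[0,0,0],[0,0,0]],[20,[0,0,0],[0,0,0]]]'

```text
time_s: 8.32
tcp_pos: [0.4399, -0.1075, 0.0802]
tcp_rot: [3.141, 0.0, 1.43]
ft_force: [-2.7, 0.7, 8.3]
width: 0.0325
grip_force: 31.3
```

Call:
move_arm --deltas '[[85,[0,0,0],[0,0,0]],[85,[0,0,0],[0,0,0]],[85,[0,0,0],[0,0,0]],[85,[0,0,0],[0,0,0]],[85,[0,0,0.3],[0,0,0]],[85,[0,0,1],[0,0,0]],[85,[0,0,1],[0,0,0]],[85,[0,0,1],[0,0,0]],[85,[0,0,1],[0,0,0]],[85,[0,0,1],[0,0,0]],[85,[0.88,0.6,0],[0,0,0]],[85,[0.88,0.6,0],[0,0,0]],[85,[0.88,0.6,0],[0,0,0]],[85,[0.88,0.6,0],[0,0,0]],[85,[0.88,0.6,0],[0,0,0]],[85,[0.88,0.6,0],[0,0,0]],[85,[0.88,0.6,0],[0,0,0]],[85,[0.88,0.6,0],[0,0,0]],[85,[0,0,0],[0,0,0]],[85,[0,0,0],[0,0,0]]]'

```text
time_s: 10.82
tcp_pos: [0.6505, 0.0365, 0.2388]
tcp_rot: [-3.141, 0.0, 1.43]
ft_force: [-0.4, -0.7, -0.9]
width: 0.085
grip_force: 0.0
```

```bash
python3 look.py a2
```

```text
(no output)
```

View pics/a2.png

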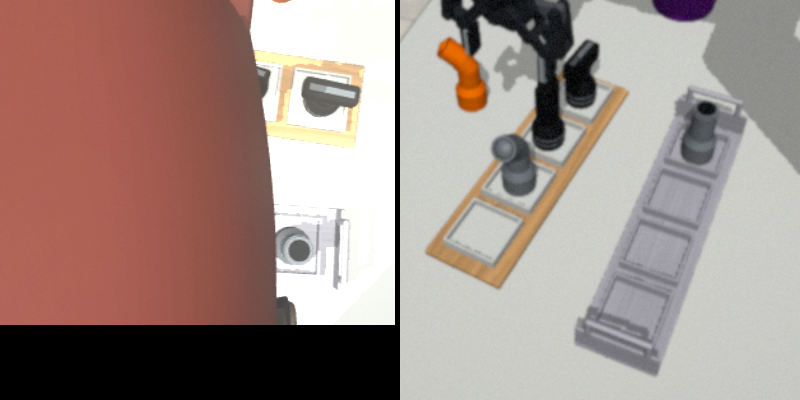

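The reducer stands upright and centred in the right-end pocket (side 700,140). Now the elbow.

Call:
move_arm --deltas '[[85,[0.05,0,-0.9],[0,0,0]],[85,[0,0,-0.9],[0,0,0]],[85,[0,0,-0.9],[0,0,0]],[85,[0,0,-0.9],[0,0,0]],[85,[0,0,-0.8],[0,0,0]],[85,[0,0,-0.43],[0,0,0]],[85,[0,0,0],[0,0,0]],[20,[0,0,0],[0,0,0]],[20,[0,0,0],[0,0,0]],[20,[0,0,0],[0,0,0]],[20,[0,0,0],[0,0,0]],[20,[0,0,0],[0,0,0]],[20,[0,0,0],[0,0,0]],[20,[0,0,0],[0,0,0]]]'

```text
time_s: 12.68
tcp_pos: [0.6531, 0.0366, 0.0946]
tcp_rot: [3.14, -0.0, 1.43]
ft_force: [-0.2, -0.0, 5.5]
width: 0.0311
grip_force: 29.9
```

Call:
move_arm --deltas '[[20,[0,0,0.5],[0,0,0]],[20,[0,0,0.9],[0,0,0]],[20,[0,0,0.9],[0,0,0]],[20,[0,0,0.9],[0,0,0]],[20,[0,0,0.9],[0,0,0]],[20,[0,0,0.9],[0,0,0]],[20,[-0.87,-0.207,0],[0,0,0]],[20,[-0.87,-0.207,0],[0,0,0]],[20,[-0.87,-0.207,0],[0,0,0]],[20,[-0.87,-0.207,0],[0,0,0]],[20,[-0.87,-0.207,0],[0,0,0]],[20,[-0.87,-0.207,0],[0,0,0]],[20,[-0.87,-0.207,0],[0,0,0]],[20,[-0.87,-0.207,0],[0,0,0]],[20,[0,0,-0.9],[0,0,0]],[20,[0,0,-0.9],[0,0,0]],[20,[0,0,-0.9],[0,0,0]],[20,[0,0,0],[0,0,0]],[20,[0,0,0],[0,0,0]]]'

```text
time_s: 15.05
tcp_pos: [0.4443, -0.0131, 0.164]
tcp_rot: [3.141, 0.0, 1.43]
ft_force: [0.2, -0.9, -1.3]
width: 0.0312
grip_force: 30.1
```

```bash
python3 look.py a3
```

```text
(no output)
```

View pics/a3.png

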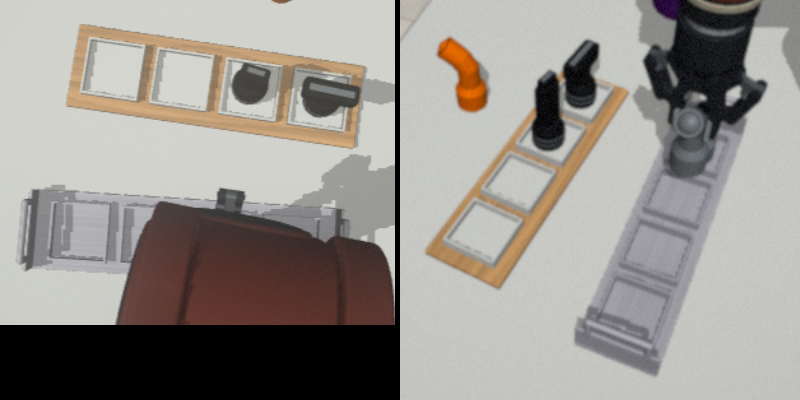

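The elbow is held upright over the second pocket from the right (side 690,150).

Call:
move_arm --deltas '[[20,[0.02,0,-0.7],[0,0,0]],[20,[0,0,-0.7],[0,0,0]],[20,[0,0,-0.6],[0,0,0]],[20,[0,0,-0.4],[0,0,0]],[20,[0,0,-0.18],[0,0,0]],[20,[0,0,-0.05],[0,0,0]],[20,[0,0,0],[0,0,0]],[20,[0,0,0],[0,0,0]],[20,[0,0,0],[0,0,0]]]'

```text
time_s: 16.27
tcp_pos: [0.445, -0.013, 0.0858]
tcp_rot: [3.14, -0.0, 1.43]
ft_force: [-6.2, 1.5, 22.4]
width: 0.0313
grip_force: 33.0
```

Call:
move_arm --deltas '[[20,[0,0,0.04],[0,0,0]],[85,[0,0,0],[0,0,0]],[85,[0,0,0],[0,0,0]],[85,[0,0,0],[0,0,0]],[85,[0,0,0],[0,0,0]],[85,[0,0,0.3],[0,0,0]],[85,[0,0,1],[0,0,0]],[85,[0,0,1],[0,0,0]],[85,[0,0,1],[0,0,0]],[85,[0,0,1],[0,0,0]],[85,[0,0,1],[0,0,0]],[85,[0.825,-0.184,0],[0,0,-0.05]],[85,[0.825,-0.184,0],[0,0,-0.05]],[85,[0.825,-0.184,0],[0,0,-0.05]],[85,[0.825,-0.184,0],[0,0,-0.05]],[85,[0.825,-0.184,0],[0,0,-0.05]],[85,[0.825,-0.184,0],[0,0,-0.05]],[85,[0.825,-0.184,0],[0,0,-0.05]],[85,[0.825,-0.184,0],[0,0,-0.05]],[85,[0,0,0],[0,0,0]]]'

```text
time_s: 18.77
tcp_pos: [0.6432, -0.0575, 0.2439]
tcp_rot: [3.142, 0.0, 1.374]
ft_force: [-0.9, 0.2, 0.2]
width: 0.0849
grip_force: 0.0
```

```bash
python3 look.py a4
```

```text
(no output)
```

View pics/a4.png

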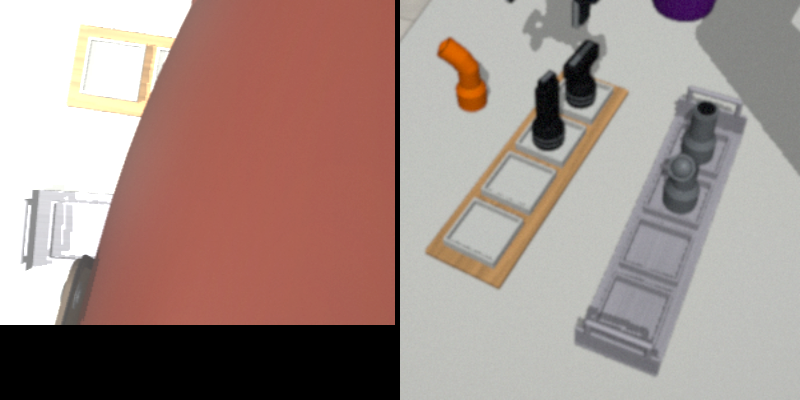

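The elbow stands upright in its pocket (side 682,190). Now the crevice.

Call:
move_arm --deltas '[[85,[0,0,-0.9],[0,0,0]],[85,[0,0,-0.9],[0,0,0]],[85,[0,0,-0.9],[0,0,0]],[85,[0,0,-0.9],[0,0,0]],[85,[0,0,-0.8],[0,0,0]],[85,[0,0,-0.4],[0,0,0]],[85,[0,0,0],[0,0,0]],[5,[0,0,0],[0,0,0]],[5,[0,0,0],[0,0,0]],[5,[0,0,0],[0,0,0]],[5,[0,0,0],[0,0,0]],[5,[0,0,0],[0,0,0]],[5,[0,0,0],[0,0,0]],[5,[0,0,0],[0,0,0]],[5,[0,0,0],[0,0,0]]]'

```text
time_s: 20.75
tcp_pos: [0.6426, -0.0573, 0.1005]
tcp_rot: [3.141, 0.0, 1.374]
ft_force: [0.1, -0.8, 5.4]
width: 0.0179
grip_force: 33.6
```

Call:
move_arm --deltas '[[5,[0,0,0.5],[0,0,0]],[5,[0,0,0.9],[0,0,0]],[5,[0,0,0.9],[0,0,0]],[5,[0,0,0.9],[0,0,0]],[5,[0,0,0.9],[0,0,0]],[5,[0,0,0.9],[0,0,0]],[5,[-0.8,0.541,0],[0,0,0.1]],[5,[-0.8,0.541,0],[0,0,0.1]],[5,[-0.8,0.541,0],[0,0,0.1]],[5,[-0.8,0.541,0],[0,0,0.1]],[5,[-0.8,0.541,0],[0,0,0.1]],[5,[-0.8,0.541,0],[0,0,0.1]],[5,[-0.8,0.541,0],[0,0,0.1]],[5,[-0.8,0.541,0],[0,0,0.1]],[5,[0,0,-0.9],[0,0,0]],[5,[0,0,-0.9],[0,0,0]],[5,[0,0,-0.9],[0,0,0]],[5,[0,0,0],[0,0,0]],[5,[0,0,0],[0,0,0]]]'

```text
time_s: 23.12
tcp_pos: [0.4509, 0.0727, 0.1703]
tcp_rot: [3.141, -0.0, 1.486]
ft_force: [-0.7, 0.9, -0.9]
width: 0.0175
grip_force: 32.7
```

```bash
python3 look.py a5
```

```text
(no output)
```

View pics/a5.png

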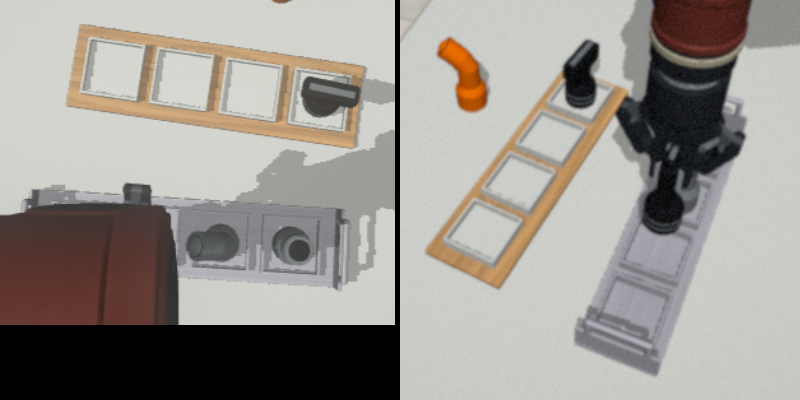

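The crevice is held upright over the second pocket from the left (side 665,215). The elbow and reducer stand in place (top 220,240 and 293,243).

Call:
move_arm --deltas '[[5,[0,0,-0.7],[0,0,0]],[5,[0,0,-0.7],[0,0,0]],[5,[0,0,-0.6],[0,0,0]],[5,[0,0,-0.4],[0,0,0]],[5,[0,0,-0.2],[0,0,0]],[5,[0,0,0],[0,0,0]],[5,[0,0,0],[0,0,0]],[5,[0,0,0],[0,0,0]]]'

```text
time_s: 24.22
tcp_pos: [0.4509, 0.0726, 0.0917]
tcp_rot: [3.14, -0.0, 1.486]
ft_force: [-0.9, -0.7, 6.1]
width: 0.0177
grip_force: 33.6
```

Call:
move_arm --deltas '[[85,[0,0,0],[0,0,0]],[85,[0,0,0],[0,0,0]],[85,[0,0,0],[0,0,0]],[85,[0,0,0],[0,0,0]],[85,[0,0,0.3],[0,0,0]],[85,[0,0,1],[0,0,0]],[85,[0,0,1],[0,0,0]],[85,[0,0,1],[0,0,0]],[85,[0,0,1],[0,0,0]],[85,[0,0,1],[0,0,0]],[85,[0.645,-0.817,0],[0,0,-0.085]],[85,[0.645,-0.817,0],[0,0,-0.085]],[85,[0.645,-0.817,0],[0,0,-0.085]],[85,[0.645,-0.817,0],[0,0,-0.085]],[85,[0.645,-0.817,0],[0,0,-0.085]],[85,[0.645,-0.817,0],[0,0,-0.085]],[85,[0.645,-0.817,0],[0,0,-0.085]],[85,[0.645,-0.817,0],[0,0,-0.085]],[85,[0.645,-0.817,0],[0,0,-0.085]],[85,[0,0,0],[0,0,0]]]'

```text
time_s: 26.72
tcp_pos: [0.6251, -0.1495, 0.2499]
tcp_rot: [3.142, 0.0, 1.377]
ft_force: [-1.3, -0.1, -0.9]
width: 0.0847
grip_force: 0.0
```

Call:
move_arm --deltas '[[85,[0,0.04,-0.9],[0,0,0]],[85,[0,0,-0.9],[0,0,0]],[85,[0,0,-0.9],[0,0,0]],[85,[0,0,-0.9],[0,0,0]],[85,[0,0,-0.9],[0,0,0]],[85,[0,0,-0.7],[0,0,0]],[85,[0,0,-0.26],[0,0,0]],[85,[0,0,0],[0,0,0]],[10,[0,0,0],[0,0,0]],[10,[0,0,0],[0,0,0]],[10,[0,0,0],[0,0,0]],[10,[0,0,0],[0,0,0]],[10,[0,0,0],[0,0,0]],[10,[0,0,0],[0,0,0]],[10,[0,0,0],[0,0,0]]]'

```text
time_s: 28.6
tcp_pos: [0.6249, -0.1469, 0.0868]
tcp_rot: [3.141, 0.0, 1.379]
ft_force: [-0.2, -0.3, 5.7]
width: 0.0257
grip_force: 29.5
```

```bash
python3 look.py a6
```

```text
(no output)
```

View pics/a6.png

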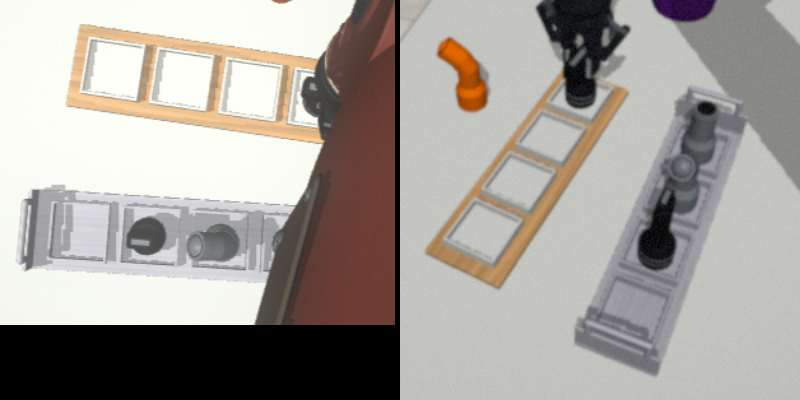

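All 14 pictures are now used. This last one shows the crevice upright in its pocket (side 655,245) and the gripper on the upholstery nozzle (side 580,80).

Call:
move_arm --deltas '[[10,[0,0,0.5],[0,0,0]],[10,[0,0,0.9],[0,0,0]],[10,[0,0,0.9],[0,0,0]],[10,[0,0,0.9],[0,0,0]],[10,[0,0,0.9],[0,0,0]],[10,[0,0,0.9],[0,0,0]],[10,[-0.51,0.939,0],[0,0,0.07]],[10,[-0.51,0.939,0],[0,0,0.07]],[10,[-0.51,0.939,0],[0,0,0.07]],[10,[-0.51,0.939,0],[0,0,0.07]],[10,[-0.51,0.939,0],[0,0,0.07]],[10,[-0.51,0.939,0],[0,0,0.07]],[10,[-0.51,0.939,0],[0,0,0.07]],[10,[-0.51,0.939,0],[0,0,0.07]],[10,[-0.51,0.939,0],[0,0,0.07]],[10,[-0.51,0.939,0],[0,0,0.07]],[10,[-0.51,0.939,0],[0,0,0.07]],[10,[0,0,0],[0,0,0]],[10,[0,0,0],[0,0,0]]]'

```text
time_s: 31.08
tcp_pos: [0.4564, 0.1629, 0.2367]
tcp_rot: [3.141, 0.0, 1.487]
ft_force: [0.1, 0.5, -0.9]
width: 0.0256
grip_force: 29.7
```

Call:
move_arm --deltas '[[10,[0,0,-0.9],[0,0,0]],[10,[0,0,-0.9],[0,0,0]],[10,[0,0,-0.9],[0,0,0]],[10,[0,0,-0.9],[0,0,0]],[10,[0,0,-0.7],[0,0,0]],[10,[0,0,-0.5],[0,0,0]],[10,[0,0,-0.3],[0,0,0]],[10,[0,0,-0.17],[0,0,0]],[10,[0,0,0],[0,0,0]],[10,[0,0,0],[0,0,0]],[10,[0,0,0],[0,0,0]]]'

```text
time_s: 32.45
tcp_pos: [0.457, 0.1631, 0.0787]
tcp_rot: [3.14, -0.0, 1.486]
ft_force: [1.5, -1.0, 4.0]
width: 0.0255
grip_force: 31.5
```

Contact is made, so I release, rise and swing clear to the left of the camera's view.

Call:
move_arm --deltas '[[85,[0,0,0],[0,0,0]],[85,[0,0,0],[0,0,0]],[85,[0,0,0],[0,0,0]],[85,[0,0,0],[0,0,0]],[85,[0,0,0.3],[0,0,0]],[85,[0,0,1],[0,0,0]],[85,[0,0,1],[0,0,0]],[85,[0,0,1],[0,0,0]],[85,[0,0,1],[0,0,0]],[85,[0,0,1],[0,0,0]],[85,[-0.7,0.95,0.2],[0,0,0]],[85,[-0.7,0.95,0],[0,0,0]],[85,[-0.7,0.95,0],[0,0,0]],[85,[-0.7,0.95,0],[0,0,0]],[85,[-0.7,0.95,0],[0,0,0]],[85,[-0.7,0.95,0],[0,0,0]],[85,[-0.7,0.95,0],[0,0,0]],[85,[-0.7,0.95,0],[0,0,0]],[85,[-0.7,0.95,0],[0,0,0]],[85,[-0.7,0.95,0],[0,0,0]]]'

```text
time_s: 34.95
tcp_pos: [0.2454, 0.449, 0.2439]
tcp_rot: [3.141, -0.0, 1.486]
ft_force: [0.5, 1.0, 0.3]
width: 0.0849
grip_force: 0.0
```

```bash
python3 - <<'E'
from m import *
R,C=np.load("RC.npy")
s=snap("side"); t=snap("top")
def blob(S_,s_,ctr,thr,r=32):
    g=cv2.cvtColor(s_["pixels"],cv2.COLOR_RGB2GRAY); m=(g<thr).astype(np.uint8)
    n,l,st,ce=cv2.connectedComponentsWithStats(m); 
    u,v=ctr.round().astype(int); w=l[v-6:v+7,u-6:u+7]; w=w[w>0]
    k=np.bincount(w).argmax(); return st[k],np.argwhere(l==k)
for n,y,thr in[("uph",.135,40),("crev",.045,40)]:
    c=loc(C,(0,y,.036)); ref=np.array([loc(C,(0,y,.006))[0],loc(C,(0,y,.006))[1]])
    for nm,cam_ in(("side",s),("top",t)):
        st,p=blob(0,cam_,proj(cam_,c)[0],thr); print(n,nm,"bbox",st)
    st,p=blob(0,s,proj(s,c)[0],thr)
    # predicted lowest cuff row / lateral extent for ring at pocket centre
    a=np.linspace(0,2*np.pi,180); ring=np.c_[ref[0]+.023*np.cos(a),ref[1]+.023*np.sin(a),np.full(180,.006)]
    q=proj(s,ring); top=proj(s,ring+[0,0,.03])
    print(" pred bottom row",q[:,1].max().round(1),"cuff cols",q[:,0].min().round(1),q[:,0].max().round(1))
    v=p[:,0].max(); cu=p[(p[:,0]>v-14)&(p[:,0]<v-6)][:,1]; print(" meas bottom",v,"cols",cu.min(),cu.max())
print(sense()["time_s"])
E
```

```text
uph side bbox [ 331  241   46  107 1935]
uph top bbox [161 289  26  24 157]
 pred bottom row 349.3 cuff cols 328.3 357.6
 meas bottom 347 cols 331 358
crev side bbox [ 331  241   46  107 1935]
crev top bbox [211 292  29  27 349]
 pred bottom row 302.9 cuff cols 347.4 375.1
 meas bottom 347 cols 331 358
35.05
```

```bash
python3 -c "
from rig import env
print(env.hand_in())"
```

```text
the job is handed in; nothing more can be done
None
```

The job is handed in at about 35 s: reducer, elbow, crevice and upholstery are in the caddy from right to left. The first three were seen upright; the upholstery was checked only by its cuff outline, about 2 mm off its pocket's centre, and no verdict came back.

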